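Clip the electric screwdriver to its snap hook and lay the hand screwdriver in its place

TASK

The electric screwdriver has been dropped in the tool tray where a hand screwdriver belongs: pick it up, press its ring in through the sprung gate of the snap hook under the bench light so that the gate snaps shut behind it, and leave it hanging still from the hook. Then lay the loose hand screwdriver flat in the tray beside the other two, parallel to them and the same way round. Do not knock the light, and leave the multimeter, the solder reel and the two other screwdrivers where they are.

Things in the scene. Friction and masses are not known exactly. Their poses are not given: they have to be found in the camera images.
- driver_mid (a point): Centre of the grip of the cordless in-line electric screwdriver (straight, 199 mm long, 0.3 kg, centre of mass within 10 mm). The grip is a rounded square bar 34 x 34 mm, 50 mm either way along x, lying on a flat side. +x runs to the ring, -x to the bit (92 mm off); z is up as it lies. It lies in the tray's free half, ring towards the tray's +y, skewed up to 0.3 rad.
- driver_ring (a point): Centre of the steel hanging ring fixed rigidly to the end of the electric screwdriver, 82 mm from driver_mid along +x, same axes. The ring is 50 mm across outside, 38 mm inside, of 6 mm round wire; its plane holds the tool's x and y axes (level as the tool lies).
- driver_ring_tip (a point): Middle of the ring's wire at its outermost point, 22 mm beyond driver_ring along +x, 104 mm from driver_mid; the part that goes in through the gate and then hangs in the hook. Same axes.
- hook_seat (a point): Centre of the bottom bend of the fixed steel snap hook, 280 mm above the bench; the hook stands in this point's x-z plane, x level into it (away from the robot), z up. Bar 9 mm thick; centre line a half circle of radius 18 mm below this point (inside 27 mm wide). The nose ends at -x, 7.5 mm above this point; the back rises at +x. A hanging ring's upper wire comes to rest 10 mm below this point.
- hook_mouth (a point): Point on the gate just above the nose, 18 mm to -x of and 14 mm above hook_seat, same axes: the ring's wire is pressed against the gate here, towards +x, and goes down inside the nose.
- gate (a joint): Angle of the hook's sprung gate, which closes its -x side: 0 shut, 0.62 fully in. A steel finger 45 mm long, 8 mm thick, hinged at its top, 52 mm above hook_seat and 14.5 mm to -x; it yields only inward (to +x). It takes about 2 to 7 N and shuts by itself. With the ring's wire 6 mm to -x of hook_seat and 16 mm above it, it stands at about 0.46.
- hook_frame: Fixed bench frame with hook and light. Origin on the bench under the hook, x away from the robot, z up. Two 28 mm uprights 110 mm either side in y, 392 mm high, on feet 40 mm wide, 8 mm high, from x = -60 to +90 mm. The cross rail between them is at heights 364 to 392 mm, 14 mm either side in x; a clevis below it (down to 342 mm) holds the hook.
- lamp: LED bench light, an aluminium bar 55 mm (x) by 190 mm (y) by 20 mm on the robot's side of the cross rail, fixed; origin at the middle of its underside, 366 mm above the bench and 67.5 mm to -x of the hook, axes as the frame's. It is above the way into the hook and must not be knocked.
- tray: Fixed grey tool tray, 228 mm (x) by 288 mm (y) outside, rim 18 mm high, walls and floor 4 mm; origin at the middle of its underside. Two hand screwdrivers lie along its y at about x = -85 and -45 mm, tips towards +y; the part from x = -25 to +105 mm is for the loose one and now holds the electric screwdriver.
- screwdriver_c_mid (a point): Middle of the loose hand screwdriver on the bench, on the other side of the frame from the tray: 190 mm long, 0.09 kg; on its axis, 13 mm above what it lies on. +x to the tip, z up. The straight black octagonal handle, 26 mm across flats, runs from 95 to 7 mm on the -x side; a 6 mm steel blade is the +x half.
- screwdriver_c_handle (a point): Middle of that screwdriver's handle, 51 mm from its middle towards -x, near its centre of mass; same axes. The place to grip.
- screwdriver_c_tip (a point): The blade tip of that screwdriver, 95 mm from its middle; same axes.
- screwdriver_a_mid (a point): Middle of the first hand screwdriver in the tray, of the same size and axes as the loose one; stays.
- screwdriver_b_mid (a point): Middle of the second hand screwdriver in the tray, nearer to the free part, of the same size and axes; stays.
- multimeter: Red multimeter lying on the bench under the hook, 78 x 150 x 34 mm, origin at the middle of its underside; stays.
- solder_reel: Standing solder reel, 60 mm across and 48 mm high, on the bench before the frame, origin at the middle of its underside; stays.
There are look-alikes about, which are no part of the job. What is shaped like the part that bears screwdriver_c_mid but orange or yellow is not meant.

How it is judged:
On the way, in this order (a step that is already met when the one before it is completed fails the run):
1. the ring of the electric screwdriver presses the hook's gate in (value of joint gate above 0.2 rad and distance between driver_ring_tip and hook_mouth below 0.03 m), for 0.02 s.
2. the ring is inside the hook, the gate has snapped shut and the electric screwdriver hangs down (x of driver_ring_tip in the frame of hook_seat between -0.014 and 0.014 m and y of driver_ring_tip in the frame of hook_seat between -0.015 and 0.015 m and z of driver_ring_tip in the frame of hook_seat between -0.018 and 0.004 m and value of joint gate below 0.06 rad and angle between driver_mid's own x axis and vertical below 0.35 rad), for 0.2 s.
3. the loose screwdriver lies flat in the tray, parallel to the others and the same way round (x of screwdriver_c_mid in the frame of tray between -0.108 and 0.108 m and y of screwdriver_c_mid in the frame of tray between -0.045 and 0.045 m and z of screwdriver_c_mid in the frame of tray below 0.024 m and z of screwdriver_c_tip in the frame of tray below 0.028 m and angle between the x axis of screwdriver_c_mid and the y axis of tray, either way round below 0.22 rad and y of screwdriver_c_tip in the frame of tray above 0.04 m), for 0.2 s.
At the end, for the whole second after the job is handed in: Electric screwdriver hangs still, upright within 0.15 rad; ring wire in the hook (within 14 mm in x, 15 in y, 18 below to 4 above hook_seat), gate under 0.06 rad. Loose screwdriver flat on the tray floor, middle within 45 mm of mid-tray in y, within 0.22 rad of tray y, tip to +y (all of step 3 and x of driver_ring_tip in the frame of hook_seat between -0.014 and 0.014 m and y of driver_ring_tip in the frame of hook_seat between -0.015 and 0.015 m and z of driver_ring_tip in the frame of hook_seat between -0.018 and 0.004 m and value of joint gate below 0.06 rad and angle between driver_mid's own x axis and vertical below 0.15 rad); the robot touches nothing.
It fails at once if the light was knocked (more than 8 N) (contact force between anything else and lamp above 8 N).
It fails at once if the multimeter was moved by more than 25 mm (distance of multimeter from where it was at the start of the episode above 0.025 m).
It fails at once if the solder reel was moved by more than 25 mm (distance of solder_reel from where it was at the start of the episode above 0.025 m).
It fails at once if a screwdriver in the tray was moved by more than 20 mm (distance of any of screwdriver_a_mid, screwdriver_b_mid from where it was at the start of the episode above 0.02 m).
It also fails if it takes over 69 s, if anything falls off the work surface, if the arm or the gripper's body presses on something with over 40 N, if the wrist force passes 120 N, or if a joint passes its speed limit or range.

ROBOT

A 6-joint arm with a two-finger parallel gripper is mounted at the origin on the work surface. World frame = base frame: x ahead of the robot, y to its left, z up, the work surface at z = 0. Lengths are in m, angles in rad, forces in N, time in s.
With the tool pointing down it reaches from about 0.325 to 0.775 m from the base axis. Payload 5.5 kg.
Tool frame: the origin (TCP) lies on the centre line of the jaws, within the pads' length; the fingertips stand 19 mm ahead of it and the grasp point (between the pads) is the TCP (bot.finger_overhang is the z of the fingertips in the tool frame, in m); z points along the fingers, y is the line along which they close (so a half turn about z gives the same grasp; the last joint's range is limited). The gripper opens to 85 mm and grips with 20 to 120 N. Pads are 22 mm wide; open, the fingers measure 114 mm over their backs; the gripper's body (76 mm by 85 mm) begins 54 mm behind the grasp point. The pads swing forward as they close: fully open they stand 13 mm farther back than shut.
Start: joints at [1.11, 0.091, 1.231, -0, 1.82, -0.057], TCP at [0.236, 0.552, 0.212] pointing down, gripper open.
Joint ranges: [-2.87, 2.87], [-0.86, 2.18], [0.17, 2.46], [-1.51, 4.65], [0.06, 2.69], [-2.65, 2.65]. Speed limits (rad/s): [2.57, 2.57, 3.01, 3.14, 3.14, 3.14].

INTERFACE

Orientations are given as a unit quaternion [x, y, z, w].
In Python, from bench import bot gives the robot as it stands. The module is installed in compiled form; this text tells all that it offers.
- The arm moves only by the tool servo_tool, never from a script. Its argument "moves" is a list of rows, each a list of 4 numbers: the shift along the tool's x, y, z in mm, then the turn about the tool's z in degrees. A call has exactly 10 rows; each row is the pose to reach, as a shift and turn from the pose commanded when the call began, along the tool's axes at that moment; what a row does not reach only later rows make up. A row lasts 1/10 s, in which the tool goes at most 50 mm and 8.59 degrees, less where a joint would pass 70% of its speed; a pose out of reach is approached as far as the arm can. A call with a gripper value outside its range is refused whole. "grip" is the opening, from -1 (shut) to 1 (fully open), so that 0 is half open, set as the call begins (left out, the last holds). The fingers move at their own pace and stop on an object; the grip force is fixed at half the most. Time passes only in rows, so rows that repeat a pose let the fingers close, or fill a call up. It gives the time, the measured TCP pose, the force, the opening and the grip force at its end, in the units of the state.
- bot.get_state(): the state, without advancing time (a new reading comes with each control period).
- bot.camera(name): name is "scene" or "top" or "wrist"; returns (picture, depth): 400x640x3 uint8, blue, green, red; 400x640 float32, m along the optical axis (not along the pixel's ray), 0 where there is no reading.
- bot.camera_params(name): a dict with "mtx" (3x3 intrinsics, pixels), "R" (3x3) and "t" (3): a world point X has camera coordinates R X + t. Camera axes: x right, y down, z forward; pixel columns grow to the right and rows downward; lengths in m; the calibration is good to about 2 mm. A picture is of the moment at which its call begins: read the wrist's pose just before it. camera_params takes no time and is no camera call; for the wrist camera it gives the pose at the moment of the call.
- bot.job_done(): hands the job in; it is judged then, once.
The state is a dict: "time_s": time; "joint_positions": joint angles; "qd": joint speeds; "joint_torque": joint torques, N m; "eef_pos": TCP position; "tcp_rot": TCP orientation; "force": force on the tool from outside, world axes, zero at the start; "torque": the same for the moment, N m; "opening": finger opening in m; "grasp_force": force on a finger pad.
Only numpy, scipy, OpenCV 4.12 (cv2) and the standard library are available. Lean on these libraries where they do the work, as an engineer would, in place of code of your own. Each camera call takes 0.05 s, during which the arm holds its last target. There are 200 camera calls.

## Working session

There is one attempt and no reset: what is moved stays moved. The work goes in short steps, Python scripts to look and compute and a tool call to move; the robot and the scene stay as the last step left them, time stands still between calls to the robot, and variables do not carry over. Pictures are saved under pics/ and viewed, at most 10 in all, crops included, and the job is handed in when it is done.

Besides the shell and the picture viewer there is one more tool, called after "Call:" by a JSON object that holds its "op" and its "data". servo_tool: Moves the arm, as the interface text tells. Its arguments: {"type":"object","properties":{"moves":{"type":"array"},"grip":{"type":"number"}},"required":["moves"]}

```bash
mkdir -p pics; cat > h.py <<'E'
import numpy as np, cv2
from bench import bot
from scipy.spatial.transform import Rotation as Rn
def grab(n):
    p=bot.camera_params(n); im,d=bot.camera(n); return im,d,p
def pts(d,p):
    v,u=np.indices(d.shape); K=p["mtx"]
    c=np.stack([(u-K[0,2])/K[0,0]*d,(v-K[1,2])/K[1,1]*d,d],-1)
    return (c-np.array(p["t"]).ravel())@np.array(p["R"])
def plane(u,v,p,z):
    K,R,t=np.array(p["mtx"]),np.array(p["R"]),np.array(p["t"]).ravel()
    r=R.T@np.linalg.inv(K)@[u,v,1]; c=-R.T@t
    return c+r*(z-c[2])/r[2]
def proj(X,p):
    c=np.array(p["R"])@X+np.array(p["t"]).ravel(); q=np.array(p["mtx"])@c; return q[:2]/q[2]
def totool(dw):
    return 1000*Rn.from_quat(bot.get_state()["tcp_rot"]).inv().apply(dw)
E
python3 - <<'E'
from h import *
for n in ("scene","top","wrist"):
    im,d,p=grab(n); cv2.imwrite(f"pics/{n}0.png",im); np.savez(f"{n}0.npz",im=im,d=d,mtx=p["mtx"],R=p["R"],t=p["t"])
    print(n,np.round(-np.array(p["R"]).T@np.array(p["t"]).ravel(),3),np.round(np.array(p["R"])[2],2),(d>0).mean())
s=bot.get_state();print(s, Rn.from_quat(s["tcp_rot"]).as_matrix().round(3))
E
```

```text
scene [ 1.348 -1.019  1.737] [-0.41  0.47 -0.78] 0.99130859375
top [ 0.451 -0.131  1.666] [ 0.07  0.   -1.  ] 0.99605078125
wrist [0.172 0.579 0.373] [ 0.25 -0.11 -0.96] 0.99599609375
{'time_s': 0.15, 'joint_positions': array([ 1.11031209e+00,  9.17079846e-02,  1.23165940e+00, -4.14680545e-06,
        1.81979853e+00, -5.67182786e-02]), 'qd': array([ 5.30007112e-04, -2.43295303e-03, -3.88665208e-03, -5.39488225e-05,
        9.20269532e-04, -7.84911884e-05]), 'joint_torque': array([ 1.31905847e-03, -4.59370565e+01, -4.18527174e+01, -1.35150112e-04,
        9.51733848e-03,  2.78110497e-05]), 'eef_pos': array([0.23562921, 0.55151657, 0.21066911]), 'tcp_rot': array([ 2.00514860e-01,  9.79690345e-01, -7.60987776e-04, -1.99220826e-04]), 'force': array([0.63144277, 0.09526087, 0.12078671]), 'torque': array([-0.04533537,  0.06501582, -0.02151602]), 'grasp_force': 0.0, 'opening': 0.08502573413064428} [[-0.92   0.393 -0.001]
 [ 0.393  0.92  -0.001]
 [ 0.    -0.002 -1.   ]]
```

View pics/scene0.png

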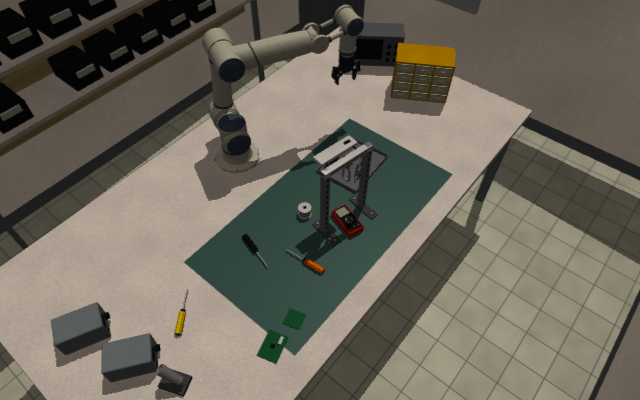

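View pics/top0.png

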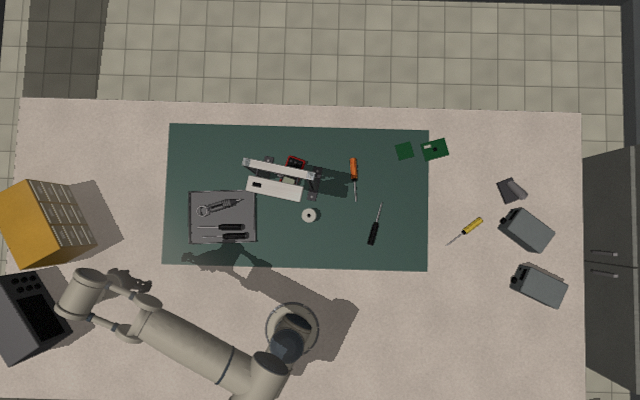

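The scene view shows the frame at (345,180). The top view (image up = +x, left = +y) shows the tray at (223,217), with the electric driver's ring at (204,211) and bit at (242,201), and the frame at (280,178). There are three candidates for the loose screwdriver: black (375,225), orange (354,178) and yellow (465,230). Black fits the description, and it lies on the other side of the frame from the tray. I'll confirm this in a crop and measure.

```bash
python3 - <<'E'
from h import *
f=np.load("top0.npz"); im=f["im"]; P=pts(f["d"],f)
a=cv2.resize(im[140:260,180:420],None,fx=3.3,fy=3.3,interpolation=cv2.INTER_CUBIC); cv2.imwrite("pics/crop1.png",a)
def rect(m,name):
    c,_=cv2.findContours(m.astype(np.uint8),0,1)
    for k in sorted(c,key=cv2.contourArea)[::-1][:4]:
        if cv2.contourArea(k)>15: print(name,np.round(cv2.minAreaRect(k)[0],1),np.round(cv2.minAreaRect(k)[1:][0],1))
X,Y,Z=P[...,0],P[...,1],P[...,2]
g=np.zeros(Z.shape,bool); g[125:265,170:430]=1
# lamp: points z 0.37-0.40
for lo,hi in((.375,.388),(.388,.40)):
    m=g&(Z>lo)&(Z<hi); v,u=np.nonzero(m); r=cv2.minAreaRect(np.c_[X[m],Y[m]].astype(np.float32)); print(lo,m.sum(),r)
def pr(u,v,z): print((u,v),plane(u,v,f,z).round(4),"depth pt",P[int(v),int(u)].round(4))
print("tray corners");
m=g&(Z>.013)&(Z<.03); m[:, 262:]=0; m[:185]=0;print(cv2.minAreaRect(np.c_[X[m],Y[m]].astype(np.float32)))
for u,v,z in((372,238,.013),(380,205,.013),(375.5,222,.013),(205,211,.02),(242,201,.02),(310,215,.048)):pr(u,v,z)
s=np.load("scene0.npz");Q=pts(s["d"],s)
m=(Q[...,0]>.3)&(Q[...,0]<.8)&(abs(Q[...,1])<.4)
for lo,hi in((.380,.389),(.389,.396)):
    k=m&(Q[...,2]>lo)&(Q[...,2]<hi);print("scene",lo,k.sum(),cv2.minAreaRect(Q[k][:,:2].astype(np.float32)))
E
```

```text
0.375 843 ((0.5938063859939575, 0.042580246925354004), (0.2464573085308075, 0.10922432690858841), 79.42396545410156)
0.388 747 ((0.5943734645843506, 0.04318729788064957), (0.24710066616535187, 0.10772780328989029), 79.68167114257812)
tray corners
((0.4786983132362366, 0.34531691670417786), (0.24185220897197723, 0.3674470782279968), 1.607627272605896)
(372, 238) [ 0.3988 -0.3315  0.013 ] depth pt [ 0.3993 -0.3295  0.0297]
(380, 205) [ 0.5419 -0.3632  0.013 ] depth pt [ 0.5418 -0.3631  0.014 ]
(375.5, 222) [ 0.4679 -0.3452  0.013 ] depth pt [ 0.4678 -0.3425  0.0168]
(205, 211) [0.4939 0.3908 0.02  ] depth pt [0.4944 0.3966 0.0017]
(242, 201) [0.5416 0.2332 0.02  ] depth pt [0.5422 0.2354 0.0101]
(310, 215) [ 0.4891 -0.0632  0.048 ] depth pt [ 0.4892 -0.063   0.0425]
scene 0.38 540 ((0.5929038524627686, 0.03990613669157028), (0.25058284401893616, 0.1140543669462204), 79.98731994628906)
scene 0.389 373 ((0.5949566960334778, 0.03544199466705322), (0.2469540536403656, 0.10687536001205444), 79.6767807006836)
```

View pics/crop1.png

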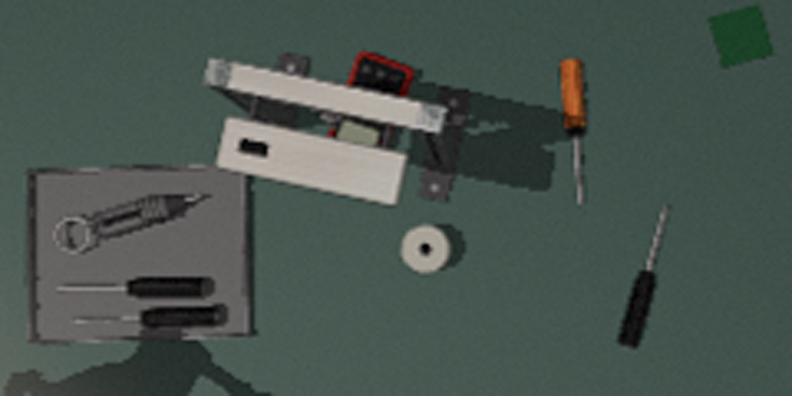

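The crop confirms the black-handled screwdriver, with its handle at about (636,310) and tip at about (666,208). The driver's ring is at crop (72,235). Next I move above the driver for a close look.

Call:
{"op": "servo_tool", "data": {"moves": [[-37,-12,-5,8],[-74,-25,-10,16],[-111,-38,-15,24],[-148,-50,-20,32],[-185,-63,-25,40],[-222,-76,-30,48],[-259,-88,-35,50],[-296,-101,-40,50],[-332,-114,-45,50],[-365,-125,-50,50]], "grip": 0.4}}

```text
time_s: 1.15
eef_pos: [0.5234, 0.2918, 0.2614]
tcp_rot: [0.596, 0.803, -0.0, -0.0]
force: [0.1, 0.3, -0.1]
opening: 0.0597
grasp_force: 0.0
```

```bash
python3 - <<'E'
from h import *
im,d,p=grab("wrist"); np.savez("w1.npz",im=im,d=d,mtx=p["mtx"],R=p["R"],t=p["t"]); 
s0=cv2.imread("pics/scene0.png")[0:100,280:420]
cv2.imwrite("pics/w1.png",np.vstack([im,cv2.resize(s0,(280,200),interpolation=2) if 0 else cv2.copyMakeBorder(cv2.resize(s0,(280,200)),0,0,0,360,0)]))
s=bot.get_state();print(s["eef_pos"],s["joint_positions"].round(3),s["time_s"],s["opening"],Rn.from_quat(s["tcp_rot"]).as_matrix().round(3))
E
```

```text
[0.52680107 0.28818242 0.26150451] [ 0.446  0.109  1.123 -0.004  1.909  0.156] 1.2 0.059786449504052826 [[-0.285  0.958  0.002]
 [ 0.958  0.285 -0.003]
 [-0.003  0.001 -1.   ]]
```

View pics/w1.png

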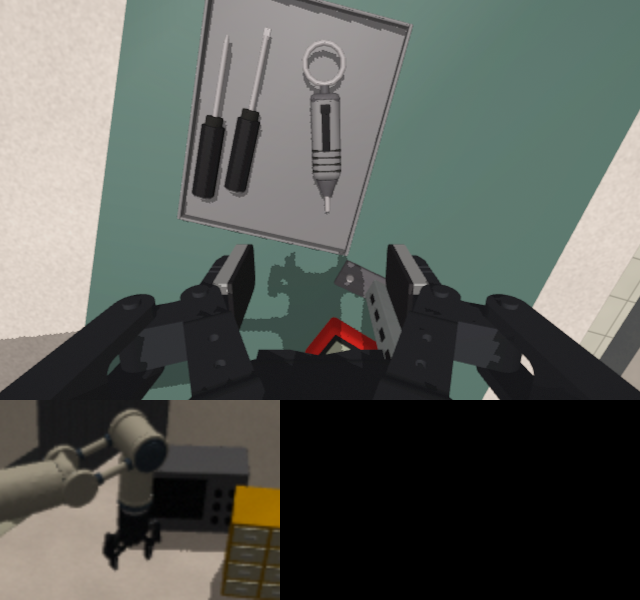

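The wrist view shows the ring at (324,64), the grip from (325,94) to about (326,180), the bit tip at (327,212), and the other two screwdrivers to the left. No camera housing sticks out of the gripper in the inset. Now to measure.

```bash
python3 - <<'E'
from h import *
f=np.load("w1.npz");P=pts(f["d"],f);Z=P[...,2];im=f["im"]
print("heights floor",P[200,260].round(4),"bench",P[100,500].round(4),"grip top",P[110:150:10,335].round(4).tolist())
sub=np.zeros(Z.shape,bool);sub[35:218,296:352]=1
m=sub&(Z>.010); v,u=np.nonzero(m)
body=m&(Z>.028); q=P[body]; print("body n",body.sum(),"z",np.percentile(q[:,2],[10,50,90]).round(4))
r=cv2.minAreaRect(q[:,:2].astype(np.float32)*1000);print("body rect mm",r)
c=q[:,:2].mean(0); w=np.linalg.svd(q[:,:2]-c,full_matrices=False)[2][0]; w*=np.sign(w[1]); print("axis",w.round(4),"yaw",np.degrees(np.arctan2(w[1],w[0])))
e=m&~body; e[100:]=0; qr=P[e]; print("ring z",np.median(qr[:,2]), "rect",cv2.minAreaRect(qr[:,:2].astype(np.float32)*1000))
ring,cc=None,None
b=plane(327,212,f,.021);t=plane(324,41.5,f,.021);rc=plane(324,64,f,.021);print("ray bit,ringtop,ringc",b.round(4),t.round(4),rc.round(4),"len",np.linalg.norm(b-t))
d=(t-b)/np.linalg.norm(t-b);print("ray dir",d.round(4),"mid from bit",(b+.092*d).round(4),"mid from ringtop",(t-.107*d).round(4))
# tray: rim points
g=(Z>.012)&(Z<.024); g[:, :175]=0;g[260:]=0;g[:,415:]=0;g&=~sub; 
for n,(u,v) in dict(TR=(411,25),BR=(346,253),BL=(180,217)).items(): print(n,plane(u,v,f,.018).round(4))
E
```

```text
heights floor [0.462  0.2211 0.0029] bench [ 0.7115  0.4285 -0.0008] grip top [[0.5204, 0.3586, 0.0369], [0.5236, 0.3482, 0.0379], [0.527, 0.3376, 0.0373], [0.5304, 0.3268, 0.0366]]
body n 2705 z [0.0326 0.0374 0.039 ]
body rect mm ((521.64892578125, 317.0298156738281), (34.07106399536133, 121.73751068115234), 18.599451065063477)
axis [-0.316   0.9488] yaw 108.41947936772583
ring z 0.023454007374018475 rect ((493.76617431640625, 402.45819091796875), (49.1818962097168, 49.93265914916992), 61.02143859863281)
ray bit,ringtop,ringc [0.5491 0.2363 0.021 ] [0.4872 0.4251 0.021 ] [0.494  0.4028 0.021 ] len 0.1986822735844728
ray dir [-0.3116  0.9502  0.    ] mid from bit [0.5205 0.3237 0.021 ] mid from ringtop [0.5206 0.3234 0.021 ]
TR [0.5741 0.4694 0.018 ]
BR [0.5905 0.1881 0.018 ]
BL [0.3705 0.174  0.018 ]
```

Call:
{"op": "servo_tool", "data": {"moves": [[-2,5,40,-1.7],[-2,5,80,-1.7],[-2,5,120,-1.7],[-2,5,155,-1.7],[-2,5,185,-1.7],[-2,5,208,-1.7],[-2,5,222,-1.7],[-2,5,230,-1.7],[-2,5,234,-1.7],[-2,5,234,-1.7]]}}

```text
time_s: 2.2
eef_pos: [0.5279, 0.2931, 0.0281]
tcp_rot: [0.584, 0.812, 0.0, 0.0]
force: [0.5, 0.1, -0.0]
opening: 0.0599
grasp_force: 0.0
```

Call:
{"op": "servo_tool", "data": {"moves": [[0,0,0,0],[0,0,0,0],[0,0,0,0],[0,0,0,0],[0,0,0,0],[0,0,0,0],[0,0,0,0],[0,0,0,0],[0,0,0,0],[0,0,0,0]], "grip": -1}}

```text
time_s: 3.2
eef_pos: [0.5276, 0.2929, 0.0276]
tcp_rot: [0.584, 0.812, -0.0, -0.0]
force: [-0.3, -0.2, -0.6]
opening: 0.0001
grasp_force: 0.0
```

```bash
python3 - <<'E'
from h import *
s=bot.get_state();print(s["eef_pos"],s["opening"],s["grasp_force"],s["joint_positions"].round(3))
im,d,p=grab("wrist"); np.savez("w2.npz",im=im,d=d,mtx=p["mtx"],R=p["R"],t=p["t"])
t,dt,pt=grab("top");np.savez("t2.npz",im=t,d=dt,mtx=pt["mtx"],R=pt["R"],t=pt["t"])
cv2.imwrite("pics/w2.png",np.vstack([im,cv2.resize(t[140:260,160:352],(640,200*2))[:200*1+0]*1 if 0 else cv2.resize(t[180:250,170:394],(640,200),interpolation=2)]))
E
```

```text
[0.52762887 0.29292223 0.02755243] 0.00010824129616268827 0.0 [0.45  0.142 1.503 0.    1.497 0.126]
```

View pics/w2.png

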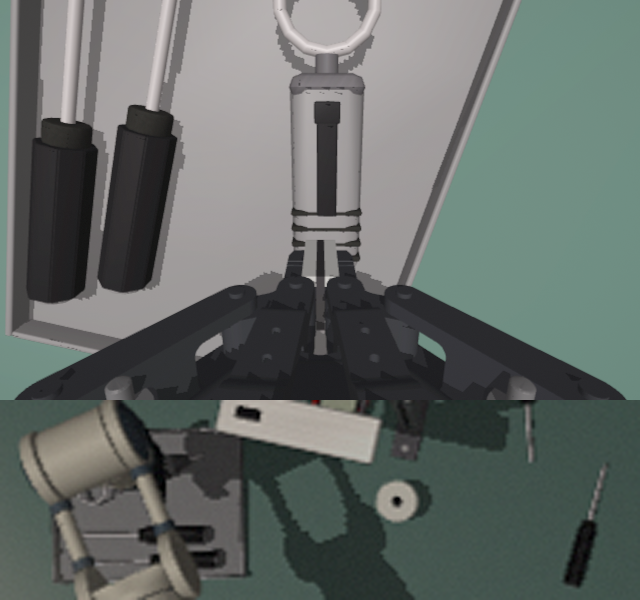

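```bash
python3 - <<'E'
from h import *
f=np.load("w2.npz");P=pts(f["d"],f);Z=P[...,2]
for y in (60,80,95,150,200,215,230,245,255):
    print(y,[P[y,x].round(4).tolist() for x in (300,327,352)])
print("rays grip ring-end z.038",plane(327,82,f,.038).round(4), "ring inner bottom",plane(327,46,f,.021).round(4))
for x,y in((296,265),(347,265),(320,258),(320,300),(320,345),(270,340)): print("finger",x,y,P[y,x].round(4))
E
```

```text
60 [[0.488, 0.3771, 0.0022], [0.5019, 0.3786, 0.027], [0.5138, 0.3856, 0.0036]]
80 [[0.4936, 0.366, 0.0364], [0.5048, 0.3697, 0.0381], [0.515, 0.3732, 0.0366]]
95 [[0.4955, 0.3601, 0.0369], [0.5068, 0.3639, 0.0377], [0.5172, 0.3674, 0.0363]]
150 [[0.5029, 0.3373, 0.0376], [0.5144, 0.3414, 0.0389], [0.5254, 0.3448, 0.0373]]
200 [[0.5101, 0.3142, 0.036], [0.522, 0.3192, 0.0392], [0.5337, 0.3223, 0.0363]]
215 [[0.5123, 0.3078, 0.0383], [0.5245, 0.3119, 0.0385], [0.5362, 0.3153, 0.0369]]
230 [[0.5146, 0.3004, 0.0382], [0.5271, 0.3045, 0.038], [0.5385, 0.3085, 0.0384]]
245 [[0.5171, 0.2926, 0.0375], [0.5265, 0.305, 0.0575], [0.5412, 0.3012, 0.0385]]
255 [[0.5169, 0.2973, 0.0585], [0.5264, 0.3048, 0.0671], [0.5438, 0.295, 0.0357]]
rays grip ring-end z.038 [0.505  0.3689 0.038 ] ring inner bottom [0.4998 0.3851 0.021 ]
finger 296 265 [0.5158 0.2971 0.0681]
finger 347 265 [0.5353 0.3036 0.0681]
finger 320 258 [0.5237 0.3041 0.0703]
finger 320 300 [0.5266 0.2952 0.0849]
finger 320 345 [0.5538 0.2146 0.0044]
finger 270 340 [0.5109 0.3059 0.125 ]
```

```bash
python3 - <<'E'
from h import *
f=np.load("w1.npz");P=pts(f["d"],f)
for x,y in((235,248),(245,250),(225,290),(400,248),(390,250),(415,290)): print("w1 finger",P[y,x].round(4))
f=np.load("w2.npz");P=pts(f["d"],f)
for y in range(236,320,8): print(y,[round(float(P[y,x,2]),3) for x in range(284,364,6)])
im=f["im"][200:360,240:400]; cv2.imwrite("pics/c2.png",cv2.resize(im,(640,640)[:1]+(600,),interpolation=cv2.INTER_CUBIC))
E
```

```text
w1 finger [0.4856 0.2931 0.2953]
w1 finger [0.4899 0.2939 0.2963]
w1 finger [0.4896 0.2912 0.3232]
w1 finger [0.5517 0.313  0.2949]
w1 finger [0.5486 0.3104 0.2934]
w1 finger [0.551  0.3103 0.3239]
236 [0.004, 0.003, 0.036, 0.037, 0.039, 0.038, 0.038, 0.038, 0.037, 0.039, 0.038, 0.037, 0.034, 0.002]
244 [0.004, 0.004, 0.039, 0.036, 0.056, 0.056, 0.056, 0.056, 0.056, 0.038, 0.037, 0.037, 0.039, 0.004]
252 [0.005, 0.003, 0.057, 0.055, 0.064, 0.064, 0.064, 0.064, 0.064, 0.057, 0.056, 0.037, 0.033, 0.003]
260 [0.005, 0.064, 0.062, 0.063, 0.072, 0.071, 0.072, 0.073, 0.072, 0.064, 0.064, 0.064, 0.038, 0.003]
268 [0.004, 0.07, 0.071, 0.079, 0.078, 0.079, 0.078, 0.079, 0.078, 0.071, 0.071, 0.07, 0.003, 0.004]
276 [0.078, 0.078, 0.087, 0.084, 0.083, 0.084, 0.085, 0.084, 0.085, 0.086, 0.086, 0.077, 0.003, 0.004]
284 [0.092, 0.093, 0.095, 0.092, 0.091, 0.084, 0.085, 0.091, 0.091, 0.094, 0.094, 0.094, 0.091, 0.003]
292 [0.096, 0.097, 0.097, 0.096, 0.096, 0.088, 0.085, 0.094, 0.095, 0.096, 0.097, 0.097, 0.097, 0.096]
300 [0.101, 0.101, 0.1, 0.1, 0.101, 0.094, 0.085, 0.093, 0.1, 0.101, 0.101, 0.102, 0.101, 0.1]
308 [0.106, 0.104, 0.104, 0.105, 0.105, 0.093, 0.085, 0.094, 0.105, 0.105, 0.105, 0.105, 0.105, 0.111]
316 [0.116, 0.116, 0.116, 0.116, 0.107, 0.093, 0.085, 0.094, 0.109, 0.116, 0.116, 0.116, 0.116, 0.115]
```

View pics/c2.png

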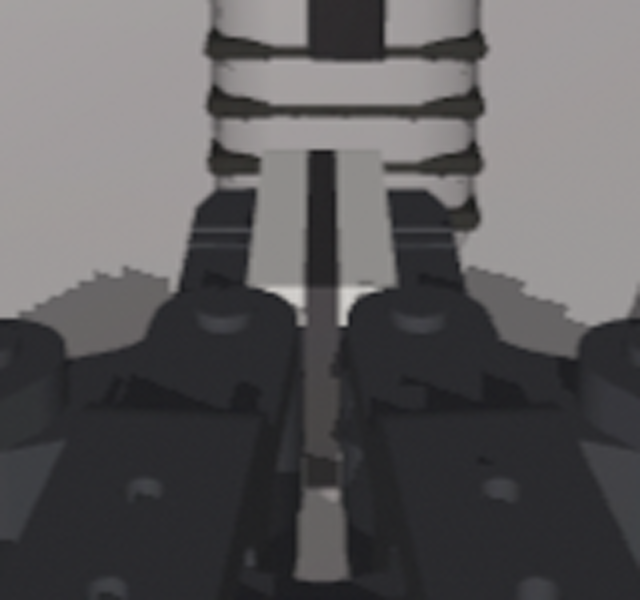

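```bash
python3 - <<'E'
from h import *
s=bot.get_state();print(bot.finger_overhang,s["eef_pos"],s["opening"],s["force"],s["time_s"],s["joint_positions"])
p=bot.camera_params("wrist");print("cam",-np.array(p["R"]).T@np.array(p["t"]).ravel(),np.array(p["R"]).round(3))
f=np.load("t2.npz");
for X in ([.5276,.2929,.0276],[.5276,.2929,.074]): print(proj(np.array(X),f))
P=pts(f["d"],f); q=P[180:250,170:262].reshape(-1,3); q=q[q[:,2]>.06]; print(q[:,2].min(),len(q))
E
```

```text
0.019 [0.52763176 0.29295254 0.02756908] 2.787370458176407e-05 [-0.16067213  0.52444977 -0.38852352] 3.3 [4.50475354e-01 1.42144314e-01 1.50291931e+00 6.11400376e-07
 1.49655788e+00 1.26453839e-01]
cam [0.50530111 0.35856128 0.18969613] [[ 0.948  0.319  0.   ]
 [ 0.307 -0.912  0.27 ]
 [ 0.086 -0.256 -0.963]]
[227.59493284 203.75172351]
[224.74612202 203.14776894]
0.06384346059352168 2334
```

The images agree with each other (floor 3 mm, grip top 38 mm). But the shut fingertips stand at about 55 mm while the reported TCP height is 28 mm, so the fingers really end about 29 mm above the reported TCP. The jaws therefore shut above the driver, which hasn't moved. I'll go by the images: open, go down in part, then check.

Call:
{"op": "servo_tool", "data": {"moves": [[0,0,0,0],[0,0,0,0],[0,0,0,0],[-4,0,0,0],[-8,0,5,0],[-8,0,12,0],[-8,0,18,0],[-8,0,24,0],[-8,0,30,0],[-8,0,30,0]], "grip": 0.4}}

```text
time_s: 4.3
eef_pos: [0.5294, 0.2851, -0.004]
tcp_rot: [0.584, 0.812, -0.001, -0.001]
force: [-0.2, -0.6, 0.4]
opening: 0.06
grasp_force: 0.0
```

```bash
python3 - <<'E'
from h import *
s=bot.get_state();print(s["eef_pos"],s["opening"],s["force"],s["time_s"])
im,d,p=grab("wrist"); f=dict(im=im,d=d,**p);np.savez("w3.npz",im=im,d=d,mtx=p["mtx"],R=p["R"],t=p["t"])
P=pts(d,p);c=np.array(s["eef_pos"]);R=Rn.from_quat(s["tcp_rot"])
T=R.inv().apply((P-c).reshape(-1,3)).reshape(P.shape)
m=(abs(abs(T[...,1])-.036)<.012)&(abs(T[...,0])<.03)&(P[...,2]>.008)
for sg in(1,-1):
    k=m&(T[...,1]*sg>0); q=T[k]; o=np.argsort(-q[:,2])[:40]; print(sg,k.sum(),"lowest finger pts tool xyz",q[o].mean(0).round(4),"world z",P[k][o][:,2].min().round(4))
E
```

```text
[ 0.52935975  0.28508303 -0.00400339] 0.060043176372602335 [-0.22926925 -0.60156216  0.39979586] 4.3
1 6902 lowest finger pts tool xyz [ 0.0001  0.0295 -0.0256] world z 0.02
-1 6954 lowest finger pts tool xyz [-0.0002 -0.0304 -0.0256] world z 0.0196
```

Call:
{"op": "servo_tool", "data": {"moves": [[0,0,4,0],[0,0,8,0],[0,0,10,0],[0,0,10,0],[0,0,10,0],[0,0,10,0],[0,0,10,0],[0,0,10,0],[0,0,10,0],[0,0,10,0]], "grip": -1}}

```text
time_s: 5.35
eef_pos: [0.5312, 0.2858, -0.0091]
tcp_rot: [0.584, 0.812, 0.001, 0.001]
force: [-4.0, -2.1, 13.5]
opening: 0.0331
grasp_force: 58.9
```

Gripped at a 33 mm opening and 59 N. Now I lift straight up.

Call:
{"op": "servo_tool", "data": {"moves": [[0,0,-10,0],[0,0,-30,0],[0,0,-60,0],[0,0,-95,0],[0,0,-130,0],[0,0,-165,0],[0,0,-200,0],[0,0,-235,0],[0,0,-270,0],[0,0,-300,0]]}}

```text
time_s: 6.35
eef_pos: [0.5301, 0.2853, 0.2891]
tcp_rot: [0.584, 0.812, 0.0, 0.0]
force: [-0.1, 0.2, -1.7]
opening: 0.0327
grasp_force: 59.9
```

```bash
cat > ring.py <<'E'
from h import *
def meas():
    for _ in range(3): im,d,p=grab("wrist")
    s=bot.get_state(); print(s["eef_pos"].round(4),s["opening"],s["force"].round(2),s["time_s"])
    P=pts(d,p);c=s["eef_pos"];R=Rn.from_quat(s["tcp_rot"])
    T=R.inv().apply((P-c).reshape(-1,3)).reshape(P.shape)
    return im,d,p,P,T,s
E
python3 - <<'E'
from ring import *
im,d,p,P,T,s=meas(); np.savez("w4.npz",im=im,d=d,P=P,T=T,**{k:p[k] for k in("mtx","R","t")})
m=(T[...,0]>.015)&(T[...,0]<.2)&(abs(T[...,1])<.035)&(abs(T[...,2]+.03)<.05)
q=T[m];print(m.sum(),"x range",q[:,0].min(),np.sort(q[:,0])[-15:].mean().round(4))
for a in range(20,170,10):
    k=m&(abs(T[...,0]*1000-a)<3)
    if k.sum()>5: print(a,k.sum(),"y",np.percentile(T[k][:,1],[3,97]).round(4),"z top",np.percentile(T[k][:,2],[10,50]).round(4))
cv2.imwrite("pics/w4.png",im)
E
```

```text
[0.5308 0.2856 0.2896] 0.03274384111688636 [ 0.53  0.86 -2.98] 6.5
21822 x range 0.015002557995503995 0.1052
20 1322 y [-0.0157  0.016 ] z top [-0.0509 -0.05  ]
30 1441 y [-0.0157  0.0161] z top [-0.0511 -0.0501]
40 1426 y [-0.015  0.016] z top [-0.0512 -0.05  ]
50 1542 y [-0.0149  0.0161] z top [-0.0511 -0.0499]
60 1630 y [-0.0145  0.0163] z top [-0.0512 -0.0499]
70 1794 y [-0.0143  0.0164] z top [-0.0512 -0.0499]
80 1890 y [-0.014   0.0167] z top [-0.0509 -0.0497]
90 1101 y [-0.0128  0.0154] z top [-0.0498 -0.0486]
100 959 y [-0.0089  0.0131] z top [-0.0381 -0.0359]
```

View pics/w4.png

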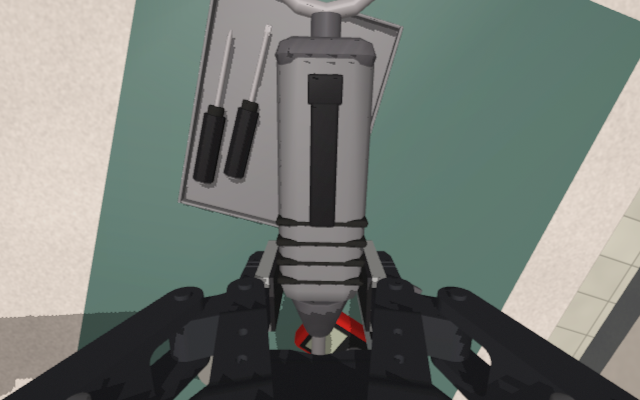

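The wrist view shows the driver held level. The grip's ring end is at (325,50) and the pads are on the ribs at about row 260. In tool axes the ring wire is near x = +145 mm and z = -33 mm. Now I measure the frame better, in both views.

```bash
python3 - <<'E'
from h import *
for n,roi in (("top0",(150,205,235,325)),("scene0",(125,195,305,395))):
    f=np.load(n+".npz"); P=pts(f["d"],f); im=f["im"]; g=im.min(2)
    r=np.zeros(g.shape,np.uint8); a,b,c,e=roi; r[a:b,c:e]=1
    m=((P[...,2]>.365)&(P[...,2]<.41)&(r>0))
    q=P[m]; 
    best=None
    for yaw in np.arange(-14,-6,.1):
        t=np.radians(yaw); u=q[:,0]*np.cos(t)+q[:,1]*np.sin(t); v=-q[:,0]*np.sin(t)+q[:,1]*np.cos(t)
        w=np.percentile(u,99)-np.percentile(u,1)
        if best is None or w<best[0]: best=(w,yaw,u,v)
    w,yaw,u,v=best; t=np.radians(yaw)
    print(n,m.sum(),"yaw",yaw,"z",np.percentile(q[:,2],[5,50,95]).round(4),"u",np.percentile(u,[.5,50,99.5]).round(4),"v",np.percentile(v,[.5,99.5]).round(4))
    h=np.histogram(u,np.arange(u.min(),u.max()+.005,.005)); print(h[0].tolist(),h[1][0].round(4))
    L=q[(u<np.percentile(u,.5)+.05)]; vl=v[u<np.percentile(u,.5)+.05]; rr=v[u>np.percentile(u,99.5)-.022]
    lo,hi=np.percentile(vl,[1,99]); print("lamp v",lo.round(4),hi.round(4),"rail v",np.percentile(rr,[1,99]).round(4))
    uh=np.percentile(u,99.5)-.014; vh=np.mean(np.percentile(rr,[.5,99.5])); print("hook",(uh*np.cos(t)-vh*np.sin(t)).round(4),(uh*np.sin(t)+vh*np.cos(t)).round(4))
E
```

```text
top0 1624 yaw -10.100000000000014 z [0.3804 0.3874 0.3946] u [0.5228 0.5706 0.6312] v [0.0251 0.2667]
[86, 83, 84, 80, 84, 84, 85, 81, 83, 86, 78, 15, 9, 5, 7, 8, 137, 111, 109, 106, 109, 93, 1] 0.522
lamp v 0.0531 0.2395 rail v [0.0243 0.267 ]
hook 0.6332 0.0352
scene0 1186 yaw -10.400000000000013 z [0.3704 0.3865 0.3952] u [0.5206 0.5798 0.6337] v [0.0201 0.2657]
[3, 12, 44, 43, 49, 48, 46, 47, 49, 45, 49, 84, 64, 20, 8, 2, 4, 18, 70, 62, 69, 69, 123, 150, 8] 0.5136
lamp v 0.0495 0.2389 rail v [0.0204 0.2655]
hook 0.6353 0.0287
```

Call:
{"op": "servo_tool", "data": {"moves": [[-10,-10,0,5],[-25,-25,0,13],[-43,-43,0,21],[-61,-61,0,29],[-79,-79,0,37],[-97,-97,0,45],[-115,-115,0,53],[-130,-130,0,61],[-143,-143,0,69],[-150,-150,0,76]]}}

```text
time_s: 7.5
eef_pos: [0.4347, 0.0942, 0.2847]
tcp_rot: [0.961, 0.277, -0.002, -0.0]
force: [0.7, -0.3, -2.5]
opening: 0.033
grasp_force: 60.1
```

```bash
cat > hk.py <<'E'
from h import *
H=np.array([.633,.0334]); th=np.radians(-10.2); h=np.array([np.cos(th),np.sin(th)]); hy=np.array([-h[1],h[0]])
TIP=np.array([.145,.0025,-.033])
def where():
    s=bot.get_state(); R=Rn.from_quat(s["tcp_rot"]); e=s["eef_pos"]; X=e+R.apply(TIP)
    d=X[:2]-H; tx=R.as_matrix()[:2,0]
    print("eef",e.round(4),"yaw",np.degrees(np.arctan2(tx[1],tx[0])).round(2),"tip in hook xyz mm",(1000*np.array([d@h,d@hy,X[2]-.28])).round(1),"F hook",np.round([s["force"][:2]@h,s["force"][:2]@hy,s["force"][2]],2),"t",s["time_s"])
    return s,R
def stage(x,y,z,yaw=-10.2):
    "tool shift (mm) and turn to bring tip to x,y,z (mm) in hook frame at yaw"
    s,R=where(); tx=R.as_matrix()[:2,0]; now=np.degrees(np.arctan2(tx[1],tx[0]))
    y_=np.radians(yaw); Rt=np.array([[np.cos(y_),np.sin(y_),0],[np.sin(y_),-np.cos(y_),0],[0,0,-1]])
    W=np.r_[H+x/1000*h+y/1000*hy,.28+z/1000]; print("shift",(1000*R.inv().apply(W-Rt@TIP-s["eef_pos"])).round(1),"turn",round(now-yaw,2))
E
python3 -c "
from hk import *
stage(-60,0,18)"
```

```text
eef [0.4347 0.0942 0.2847] yaw 32.19 tip in hook xyz mm [-97.  120.7  37.2] F hook [ 0.7  -0.14 -2.49] t 7.5
shift [-14.2  17.1  19.8] turn 42.39
```

Call:
{"op": "servo_tool", "data": {"moves": [[-3,3,4,7],[-6,7,8,15],[-9,11,12,23],[-12,14,16,31],[-14,17,19,38],[-14,17,20,42.4],[-14,17,20,42.4],[-14,17,20,42.4],[-14,17,20,42.4],[-14,17,20,42.4]]}}

```text
time_s: 8.5
eef_pos: [0.4331, 0.0736, 0.2673]
tcp_rot: [0.996, -0.085, -0.0, 0.0]
force: [-0.3, 0.4, -2.5]
opening: 0.0326
grasp_force: 60.1
```

```bash
python3 - <<'E'
from hk import *
stage(-60,0,18)
im,d,p=grab("scene"); t,_,_=grab("top"); im2,d2,p2=grab("wrist")
np.savez("s5.npz",im=im,d=d,**p)
a=cv2.resize(im[120:220,290:410],(480,400),interpolation=cv2.INTER_CUBIC); b=cv2.resize(t[145:235,235:335],(320,288),interpolation=cv2.INTER_CUBIC)
o=np.zeros((600,800,3),np.uint8); o[:400,:480]=a;o[:288,480:]=b; o[400:,:320]=cv2.resize(im2,(320,200)); cv2.imwrite("pics/s5.png",o)
E
```

```text
eef [0.4331 0.0736 0.2673] yaw -9.77 tip in hook xyz mm [-58.9   2.8  20.2] F hook [-0.35  0.3  -2.51] t 8.5
shift [-1.1  1.7  2.3] turn 0.43
```

View pics/s5.png

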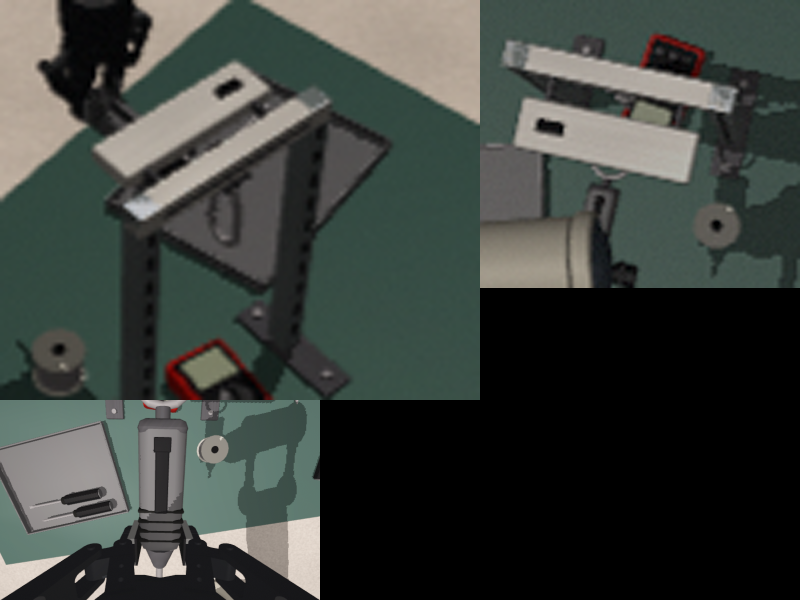

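The scene crop shows the hook loop at (225,215), and the top inset shows the ring at (608,172) entering under the middle of the lamp. I check the hook by projection and then approach.

```bash
python3 - <<'E'
from hk import *
f=np.load("s5.npz"); P=pts(f["d"],f)
for z in(.257,.28,.34): print("pred",z,proj(np.r_[H,z],f).round(1), "crop",((proj(np.r_[H,z],f)-[290,120])*4).round(0))
m=np.zeros(f["d"].shape,bool); m[150:200,325:365]=1
q=P[m]; k=(q[:,2]>.25)&(q[:,2]<.335)&(np.hypot(*(q[:,:2]-H).T)<.05); q=q[k]; d=q[:,:2]-H
print(len(q)); 
for lo in np.arange(.25,.34,.012):
    j=(q[:,2]>=lo)&(q[:,2]<lo+.012)
    if j.sum(): print(lo.round(3),j.sum(),"hx",(d[j]@h).min().round(4),(d[j]@h).max().round(4),"hy",np.median(d[j]@hy).round(4))
E
```

```text
pred 0.257 [345.3 180.4] crop [221. 242.]
pred 0.28 [345.6 176.7] crop [222. 227.]
pred 0.34 [346.4 166.7] crop [225. 187.]
54
0.25 3 hx -0.0064 0.002 hy -0.0018
0.262 13 hx -0.016 0.015 hy -0.0033
0.274 9 hx -0.0217 0.0233 hy -0.0039
0.286 10 hx -0.0198 0.0241 hy -0.0022
0.298 6 hx -0.0178 0.0237 hy -0.0044
0.31 8 hx -0.0203 0.0212 hy -0.0034
0.322 4 hx -0.012 0.0245 hy -0.005
0.334 1 hx 0.0199 0.0199 hy -0.0039
```

Call:
{"op": "servo_tool", "data": {"moves": [[3,2,2,0.4],[7,2,2,0.4],[11,2,2,0.4],[15,2,2,0.4],[18,2,2,0.4],[21,2,2,0.4],[24,2,2,0.4],[26,2,2,0.4],[28,2,2,0.4],[28,2,2,0.4]]}}

```text
time_s: 9.65
eef_pos: [0.4605, 0.0667, 0.2655]
tcp_rot: [0.996, -0.089, -0.0, 0.0]
force: [-0.2, -0.2, -2.5]
opening: 0.0327
grasp_force: 60.2
```

```bash
python3 -c "
from hk import *
stage(-20,0,18)"
```

```text
eef [0.4605 0.0667 0.2655] yaw -10.24 tip in hook xyz mm [-30.7  -0.3  18.5] F hook [-0.16 -0.2  -2.52] t 9.65
shift [10.7 -0.2  0.5] turn -0.04
```

Call:
{"op": "servo_tool", "data": {"moves": [[2,1,0,0],[4,2,0,0],[6,2,0,0],[8,2,0,0],[10,2,0,0],[12,2,0,0],[14,2,0,0],[15,2,0,0],[16,2,0,0],[16,2,0,0]]}}

```text
time_s: 10.65
eef_pos: [0.4756, 0.062, 0.2654]
tcp_rot: [0.996, -0.089, -0.0, 0.0]
force: [-5.0, 0.2, -3.9]
opening: 0.0329
grasp_force: 60.2
```

```bash
python3 -c "
from hk import *
stage(-5,-2,18)"
```

```text
eef [0.4756 0.062  0.2654] yaw -10.23 tip in hook xyz mm [-14.9  -2.3  18.3] F hook [-5.   -0.67 -3.88] t 10.65
shift [ 9.9 -0.3  0.4] turn -0.03
```

The gate is pressing back with 5 N as expected. I continue in.

Call:
{"op": "servo_tool", "data": {"moves": [[2,0,0,0],[4,0,0,0],[6,0,0,0],[8,0,0,0],[10,0,0,0],[11,0,0,0],[12,0,0,0],[12,0,0,0],[12,0,0,0],[12,0,0,0]]}}

```text
time_s: 11.65
eef_pos: [0.4871, 0.0597, 0.2657]
tcp_rot: [0.996, -0.089, -0.001, 0.0]
force: [-7.3, -1.0, -1.6]
opening: 0.033
grasp_force: 60.6
```

```bash
python3 -c "
from hk import *
stage(-2,-2,-8)"
```

```text
eef [0.4871 0.0597 0.2657] yaw -10.25 tip in hook xyz mm [-3.2 -2.5 18.5] F hook [-6.96 -2.32 -1.63] t 11.65
shift [ 1.3 -0.4 26.7] turn -0.05
```

Call:
{"op": "servo_tool", "data": {"moves": [[1,0,2,0],[1,0,4,0],[1,0,6,0],[1,0,8,0],[1,0,10,0],[1,0,12,0],[1,0,14,0],[1,0,16,0],[1,0,16,0],[1,0,16,0]]}}

```text
time_s: 12.65
eef_pos: [0.4886, 0.0596, 0.2496]
tcp_rot: [0.996, -0.089, 0.0, -0.0]
force: [-0.1, 0.2, -2.4]
opening: 0.0331
grasp_force: 61.1
```

```bash
python3 -c "
from hk import *
stage(-2,-2,-8)"
```

```text
eef [0.4886 0.0596 0.2496] yaw -10.24 tip in hook xyz mm [-1.8 -2.3  2.6] F hook [-0.14  0.19 -2.36] t 12.65
shift [-0.2 -0.2 10.6] turn -0.04
```

The gate has snapped back (its force is gone). I lower a little more and release.

Call:
{"op": "servo_tool", "data": {"moves": [[0,0,2,0],[0,0,4,0],[0,0,6,0],[0,0,8,0],[0,0,8,0],[0,0,8,0],[0,0,8,0],[0,0,8,0],[0,0,8,0],[0,0,8,0]]}}

```text
time_s: 13.65
eef_pos: [0.4886, 0.0597, 0.2417]
tcp_rot: [0.996, -0.089, 0.0, -0.0]
force: [-0.1, -0.2, -3.0]
opening: 0.0332
grasp_force: 61.1
```

```bash
python3 -c "
from hk import *
stage(-2,-2,-8)
im,d,p=grab('scene');cv2.imwrite('pics/s6.png',cv2.resize(im[120:220,290:410],(720,600),interpolation=2))"
```

```text
eef [0.4886 0.0597 0.2417] yaw -10.23 tip in hook xyz mm [-1.8 -2.3 -5.3] F hook [-0.06 -0.23 -2.97] t 13.65
shift [-0.2 -0.2  2.7] turn -0.03
```

View pics/s6.png

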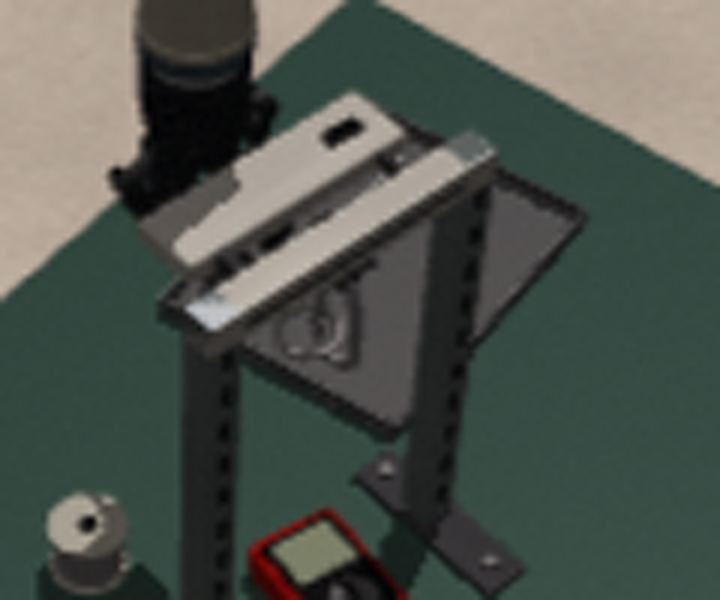

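The crop shows the ring at (300,340), round the hook with the nose at (320,325) standing through it. I release.

Call:
{"op": "servo_tool", "data": {"moves": [[0,0,0,0],[0,0,0,0],[0,0,0,0],[0,0,0,0],[-10,0,-2,0],[-30,0,-10,0],[-55,0,-30,0],[-80,0,-60,0],[-90,0,-90,0],[-90,0,-120,0]], "grip": 0.6}}

```text
time_s: 14.7
eef_pos: [0.3979, 0.076, 0.364]
tcp_rot: [0.996, -0.089, 0.001, -0.0]
force: [0.7, -0.1, 1.4]
opening: 0.0681
grasp_force: 0.0
```

```bash
cat > dv.py <<'E'
from hk import *
def drv(n=3):
    for _ in range(n):
        t=bot.get_state()["time_s"]; im,d,p=grab("scene"); P=pts(d,p)
        D=P[...,:2]-H; X=D@h; Y=D@hy; Z=P[...,2]
        m=(abs(Y)<.06)&(abs(X)<.22)&(Z>.06)&(Z<.30)&~((abs(X)<.035)&(Z>.255))
        q=np.c_[X[m],Y[m],Z[m]]; 
        if len(q)<20: print(t,len(q)); continue
        c=np.median(q,0); w=np.linalg.svd(q-q.mean(0),full_matrices=False)[2][0]; w*=np.sign(w[2])
        print(round(t,2),len(q),"median",c.round(3),"axis",w.round(3),"z",q[:,2].min().round(3),q[:,2].max().round(3))
    return im,d,p
E
python3 -c "
from dv import *
where();drv()"
```

```text
eef [0.3979 0.076  0.364 ] yaw -10.18 tip in hook xyz mm [-94.   -2.2 117.4] F hook [0.67 0.02 1.4 ] t 14.7
14.7 203 median [ 0.013 -0.006  0.182] axis [-0.116  0.009  0.993] z 0.083 0.255
14.75 267 median [ 0.055 -0.005  0.19 ] axis [-0.507  0.003  0.862] z 0.098 0.253
14.8 308 median [ 0.082 -0.006  0.208] axis [-0.744  0.027  0.668] z 0.133 0.259
```

The driver hangs and is swinging. While it damps, I go to the black screwdriver.

Call:
{"op": "servo_tool", "data": {"moves": [[5,25,5,1],[12,65,15,3],[20,110,35,6],[28,155,55,6],[36,200,80,6],[44,245,100,6],[52,290,120,6],[60,335,140,6],[67,370,155,6],[74,393,160,6]]}}

```text
time_s: 15.85
eef_pos: [0.4009, -0.3257, 0.1971]
tcp_rot: [0.99, -0.142, -0.003, -0.002]
force: [0.7, 0.1, -0.3]
opening: 0.0685
grasp_force: 0.0
```

Call:
{"op": "servo_tool", "data": {"moves": [[0,0,0,0],[0,0,0,0],[0,0,0,0],[0,0,0,0],[0,0,0,0],[0,0,0,0],[0,0,0,0],[0,0,0,0],[0,0,0,0],[0,0,0,0]]}}

```text
time_s: 16.85
eef_pos: [0.403, -0.3242, 0.2015]
tcp_rot: [0.99, -0.141, -0.0, -0.0]
force: [0.1, -1.0, -0.0]
opening: 0.0686
grasp_force: 0.0
```

```bash
python3 - <<'E'
from dv import *
drv(4)
s=bot.get_state(); im,d,p=grab("wrist"); np.savez("w7.npz",im=im,d=d,**p); P=pts(d,p)
g=cv2.cvtColor(im,cv2.COLOR_BGR2HSV)
R=Rn.from_quat(s["tcp_rot"]);T=R.inv().apply((P-s["eef_pos"]).reshape(-1,3)).reshape(P.shape)
m=(P[...,2]>.006)&(P[...,2]<.045)&(np.hypot(P[...,0]-.45,P[...,1]+.345)<.16)
n,l,st,ce=cv2.connectedComponentsWithStats(m.astype(np.uint8))
for i in range(1,n):
    if st[i,4]>200:
        q=P[l==i]; print(st[i],ce[i].round(0),"bgr",im[l==i].mean(0).round(0),"rect",cv2.minAreaRect((q[:,:2]*1000).astype(np.float32)))
        hq=q[q[:,2]>.02]; 
        if len(hq)>50: print(" handle rect",cv2.minAreaRect((hq[:,:2]*1000).astype(np.float32)),"ztop",np.percentile(hq[:,2],[50,95]))
tx=R.as_matrix()[:2,0];print("eef",s["eef_pos"],"yaw",np.degrees(np.arctan2(tx[1],tx[0])),s["joint_positions"].round(2))
cv2.imwrite("pics/w7.png",im)
E
```

```text
16.85 196 median [ 0.014 -0.009  0.184] axis [-0.111  0.014  0.994] z 0.076 0.253
16.9 221 median [ 0.035 -0.01   0.185] axis [-0.308  0.04   0.95 ] z 0.1 0.251
16.95 251 median [ 0.05  -0.012  0.188] axis [-0.422  0.067  0.904] z 0.082 0.255
17.0 256 median [ 0.055 -0.013  0.189] axis [-0.484  0.09   0.87 ] z 0.091 0.252
[ 312    8   27  198 2933] [325. 137.] bgr [63. 63. 64.] rect ((460.04779052734375, -345.1522216796875), (25.960935592651367, 191.84011840820312), 75.45523834228516)
 handle rect ((416.4025573730469, -333.5880126953125), (24.371435165405273, 100.69808959960938), 75.2901840209961) ztop [0.02480124 0.02676482]
[195  11  17  35 208] [203.  27.] bgr [153. 154. 158.] rect ((567.2610473632812, -255.66261291503906), (30.76148223876953, 5.98837423324585), 5.780459403991699)
eef [ 0.4029428  -0.32426983  0.20155654] yaw -16.23871287140793 [-0.74 -0.13  1.47 -0.    1.81  1.11]
```

View pics/w7.png

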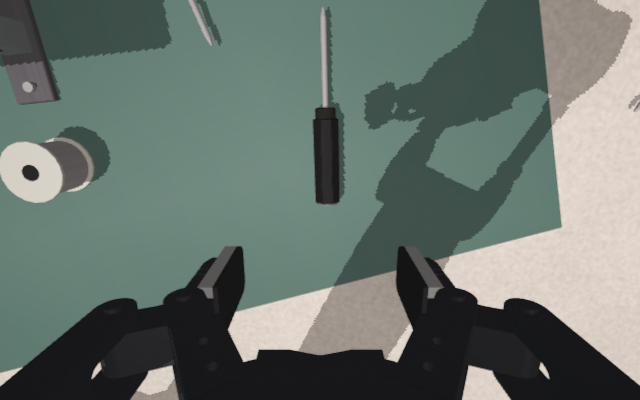

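Wrist view: the black-handled screwdriver has its handle at (326,158) and tip at (324,10). It measures 192 mm long with its top at 26 mm, which matches. I grip it at the handle.

Call:
{"op": "servo_tool", "data": {"moves": [[5,3,35,-1.6],[10,5,75,-1.6],[10,5,115,-1.6],[10,5,150,-1.6],[10,5,178,-1.6],[10,5,195,-1.6],[10,5,203,-1.6],[10,5,206,-1.6],[10,5,206,-1.6],[10,5,206,-1.6]]}}

```text
time_s: 18.1
eef_pos: [0.4119, -0.3325, -0.0029]
tcp_rot: [0.992, -0.127, 0.001, 0.001]
force: [-0.0, 0.8, -0.3]
opening: 0.0683
grasp_force: 0.0
```

Call:
{"op": "servo_tool", "data": {"moves": [[0,0,0,0],[0,0,0,0],[0,0,0,0],[0,0,0,0],[0,0,0,0],[0,0,0,0],[0,0,0,0],[0,0,0,0],[0,0,0,0],[0,0,0,0]], "grip": -1}}

```text
time_s: 19.1
eef_pos: [0.4114, -0.3323, -0.0035]
tcp_rot: [0.992, -0.127, 0.0, 0.0]
force: [-1.2, 0.7, 4.7]
opening: 0.0232
grasp_force: 59.0
```

Call:
{"op": "servo_tool", "data": {"moves": [[0,0,0,0],[0,0,0,0],[0,0,0,0],[0,0,0,0],[0,0,2,0],[0,0,4,0],[0,0,6,0],[0,0,8,0],[0,0,8,0],[0,0,8,0]], "grip": 0.2}}

```text
time_s: 20.1
eef_pos: [0.4111, -0.3318, -0.0125]
tcp_rot: [0.992, -0.127, -0.0, -0.0]
force: [-0.2, -0.5, -0.2]
opening: 0.051
grasp_force: 0.0
```

Call:
{"op": "servo_tool", "data": {"moves": [[0,0,0,0],[0,0,0,0],[0,0,0,0],[0,0,0,0],[0,0,0,0],[0,0,0,0],[0,0,0,0],[0,0,0,0],[0,0,0,0],[0,0,0,0]], "grip": -1}}

```text
time_s: 21.1
eef_pos: [0.4114, -0.332, -0.0119]
tcp_rot: [0.992, -0.127, 0.0, 0.0]
force: [-0.6, 0.8, 5.5]
opening: 0.0242
grasp_force: 61.3
```

Call:
{"op": "servo_tool", "data": {"moves": [[0,0,-8,0],[0,0,-25,0],[0,0,-50,0],[0,0,-80,0],[0,0,-110,0],[0,0,-140,0],[0,0,-170,0],[0,0,-200,0],[0,0,-230,0],[0,0,-250,0]]}}

```text
time_s: 22.1
eef_pos: [0.4111, -0.3318, 0.2397]
tcp_rot: [0.992, -0.127, 0.0, 0.0]
force: [-0.2, -0.3, -1.3]
opening: 0.0242
grasp_force: 60.5
```

```bash
python3 - <<'E'
from dv import *
from ring import meas
drv(2)
im,d,p,P,T,s=meas(); print(s["opening"],s["grasp_force"])
m=(T[...,0]>.015)&(T[...,0]<.2)&(abs(T[...,1])<.02)&(T[...,2]<.01)&(T[...,2]>-.08)
for a in range(20,170,10):
    k=m&(abs(T[...,0]*1000-a)<3)
    if k.sum()>3: print(a,k.sum(),"y",np.percentile(T[k][:,1],[5,95]).round(4),"ztop",np.median(T[k][:,2]).round(4))
# tray & drivers from top view of start
f=np.load("w4.npz"); Q=f["P"]; g=f["im"].max(2)
for nm,(a,b,c,e) in dict(A=(100,190,190,226),B=(98,182,224,262)).items():
    mm=np.zeros(g.shape,bool); mm[a:b,c:e]=1; mm&=(g<70)&(Q[...,2]>.012); q=Q[mm]; print(nm,mm.sum(),cv2.minAreaRect((q[:,:2]*1000).astype(np.float32)),np.median(q[:,2]))
for n,u,v in(("BL",182,202),("TR",401,26),("tipA",231,32),("tipB",268,29)): print(n,plane(u,v,f,.018 if n[0]!="t" else .017).round(4))
E
```

```text
22.1 169 median [ 0.005 -0.015  0.185] axis [-0.027  0.099  0.995] z 0.077 0.239
22.15 172 median [ 0.005 -0.014  0.184] axis [-0.009  0.073  0.997] z 0.069 0.255
[ 0.4108 -0.3315  0.2356] 0.024007496023377553 [-0.81 -0.2  -1.3 ] 22.35
0.024007496023377553 60.536250376026146
20 851 y [-0.012  0.011] ztop -0.0377
30 891 y [-0.0118  0.0108] ztop -0.0378
40 965 y [-0.012   0.0109] ztop -0.0378
50 776 y [-0.0094  0.0088] ztop -0.0348
60 229 y [-0.0031  0.0025] ztop -0.0283
70 236 y [-0.0031  0.0024] ztop -0.0284
80 258 y [-0.0031  0.0023] ztop -0.0283
90 276 y [-0.0034  0.0022] ztop -0.0284
100 296 y [-0.0033  0.0022] ztop -0.0283
A 1634 ((415.20404052734375, 303.76519775390625), (185.54063415527344, 92.43551635742188), 53.499847412109375) 0.02770085966372897
B 1565 ((441.0328063964844, 304.3761291503906), (146.01654052734375, 70.7786636352539), 60.805179595947266) 0.028116145659567854
BL [0.3728 0.1727 0.018 ]
TR [0.5732 0.4702 0.018 ]
tipA [0.3827 0.399  0.017 ]
tipB [0.4237 0.4164 0.017 ]
```

The screwdriver is held level, with its middle 51 mm ahead of the TCP, and the driver is nearly still. I carry the screwdriver round the front of the frame.

Call:
{"op": "servo_tool", "data": {"moves": [[-5,-6,0,-6],[-12,-15,0,-14],[-20,-25,0,-22],[-28,-35,0,-30],[-36,-45,0,-38],[-44,-55,0,-46],[-52,-65,0,-54],[-60,-75,0,-62],[-66,-82,0,-70],[-69,-86,0,-78]]}}

```text
time_s: 23.35
eef_pos: [0.3654, -0.2302, 0.2354]
tcp_rot: [0.849, 0.528, -0.001, -0.002]
force: [-0.5, -0.2, -1.9]
opening: 0.0244
grasp_force: 60.5
```

```bash
python3 - <<'E'
from dv import *
s,R=where()
for W in([.40,.12,.24],[.5215,.274,.14]): print((1000*R.inv().apply(np.array(W)-s["eef_pos"])).round(0))
E
```

```text
eef [ 0.3654 -0.2302  0.2354] yaw 63.71 tip in hook xyz mm [-174.  -168.3  -11.5] F hook [-0.49 -0.34 -1.9 ] t 23.35
[ 329. -124.   -4.]
[521. -83.  96.]
```

Call:
{"op": "servo_tool", "data": {"moves": [[20,-7,0,-5],[52,-20,0,-11],[90,-34,0,-17],[128,-48,0,-23],[166,-62,0,-29],[204,-77,0,-30],[242,-91,0,-30],[280,-105,0,-30],[310,-117,0,-30],[329,-124,0,-30]]}}

```text
time_s: 24.35
eef_pos: [0.4019, 0.1206, 0.2351]
tcp_rot: [0.685, 0.728, -0.001, -0.001]
force: [-0.6, -0.1, -2.0]
opening: 0.0242
grasp_force: 60.5
```

```bash
python3 - <<'E'
from dv import *
s,R=where()
for W in([.5215,.274,.20],): print((1000*R.inv().apply(np.array(W)-s["eef_pos"])).round(0))
E
```

```text
eef [0.4019 0.1206 0.2351] yaw 93.5 tip in hook xyz mm [-274.7  186.4  -11.9] F hook [-0.62 -0.21 -2.03] t 24.35
[146. 129.  35.]
```

Call:
{"op": "servo_tool", "data": {"moves": [[18,10,3,0],[36,25,6,0],[54,42,10,0],[72,60,14,0],[90,78,18,0],[108,95,24,0],[125,110,30,0],[138,122,35,0],[146,129,35,0],[146,129,35,0]]}}

```text
time_s: 25.35
eef_pos: [0.5226, 0.2722, 0.2003]
tcp_rot: [0.686, 0.728, -0.002, -0.001]
force: [-0.2, -0.3, -0.8]
opening: 0.0241
grasp_force: 60.5
```

```bash
python3 - <<'E'
from dv import *
from ring import meas
drv(2)
im,d,p,P,T,s=meas(); Z=P[...,2]
# raised things in tray region: hand drivers
m=(Z>.012)&(Z<.036)&(P[...,1]>.15)&(P[...,1]<.48)&(P[...,0]>.34)&(P[...,0]<.62)
n,l,st,ce=cv2.connectedComponentsWithStats(m.astype(np.uint8))
for i in range(1,n):
    if st[i,4]>150:
        q=P[l==i]; print(st[i],np.round(cv2.minAreaRect((q[:,:2]*1000).astype(np.float32)),1) if 0 else cv2.minAreaRect((q[:,:2]*1000).astype(np.float32)),np.percentile(q[:,2],[50,95]).round(4))
w=(Z>.012)&(Z<.022)
for y0 in (.20,.25,.30,.35,.40,.43):
    k=(abs(P[...,1]-y0)<.002)&(P[...,0]>.33)&(P[...,0]<.63)
    o=np.argsort(P[k][:,0]); xs=P[k][o]; hi=xs[(xs[:,2]>.011)&(xs[:,2]<.05)][:,0]*1000; print(y0, "raised x mm:",[int(v) for v in np.unique(hi.round(-0)//4*4)])
E
```

```text
25.35 170 median [ 0.007 -0.011  0.186] axis [-0.063  0.059  0.996] z 0.089 0.253
25.4 168 median [ 0.008 -0.011  0.186] axis [-0.031  0.036  0.999] z 0.082 0.255
[0.5228 0.2713 0.2032] 0.024244756045031315 [-0.3  -0.57 -0.63] 25.6
[ 146    0  130  253 1922] ((369.6708679199219, 281.10430908203125), (102.147216796875, 275.5531005859375), 26.364320755004883) [0.017  0.0188]
[ 364    0   26  253 1199] ((580.4074096679688, 311.58184814453125), (14.635736465454102, 256.31573486328125), 2.254453659057617) [0.0175 0.0189]
[ 215   11   30  199 3189] ((425.6254577636719, 324.3628234863281), (26.843629837036133, 192.01040649414062), 1.6297340393066406) [0.0261 0.0305]
[ 177   31   35  195 3139] ((386.7044982910156, 305.07684326171875), (26.588729858398438, 192.05722045898438), 3.4557600021362305) [0.026  0.0305]
0.2 raised x mm: [364, 368, 588, 592]
0.25 raised x mm: [360, 364, 376, 380, 384, 388, 392, 396, 400, 412, 416, 420, 424, 428, 432, 436, 440, 584, 588]
0.3 raised x mm: [356, 360, 372, 376, 380, 384, 388, 392, 396, 400, 412, 416, 420, 424, 428, 432, 436, 440, 580, 584]
0.35 raised x mm: [352, 356, 380, 384, 420, 424, 428, 576, 580]
0.4 raised x mm: [348, 352, 356, 380, 420, 424, 576]
0.43 raised x mm: [572, 576]
```

The tray, walls and both neighbours are clear: screwdriver B's edge is at x = 0.442 and the wall at 0.58. The target is at x = 0.522. I lower it in.

Call:
{"op": "servo_tool", "data": {"moves": [[0,0,35,0],[0,0,75,0],[0,0,115,0],[0,0,150,0],[0,0,175,0],[0,0,190,0],[0,0,200,0],[0,0,204,0],[0,0,207,0],[0,0,207,0]]}}

```text
time_s: 26.6
eef_pos: [0.5236, 0.2721, -0.0034]
tcp_rot: [0.686, 0.728, 0.001, 0.0]
force: [0.1, -0.0, -2.4]
opening: 0.0246
grasp_force: 60.5
```

Call:
{"op": "servo_tool", "data": {"moves": [[0,0,1,0],[0,0,2,0],[0,0,3,0],[0,0,4,0],[0,0,4,0],[0,0,4,0],[0,0,4,0],[0,0,4,0],[0,0,4,0],[0,0,4,0]]}}

```text
time_s: 27.6
eef_pos: [0.5232, 0.2719, -0.0079]
tcp_rot: [0.686, 0.728, 0.0, 0.0]
force: [-2.0, -1.0, 5.3]
opening: 0.0239
grasp_force: 61.3
```

Call:
{"op": "servo_tool", "data": {"moves": [[0,0,0,0],[0,0,0,0],[0,0,0,0],[0,0,0,0],[0,0,0,0],[0,0,0,0],[0,0,-3,0],[0,0,-10,0],[0,0,-25,0],[0,0,-50,0]], "grip": 0.25}}

```text
time_s: 28.6
eef_pos: [0.5221, 0.2714, 0.0415]
tcp_rot: [0.686, 0.728, -0.001, -0.0]
force: [0.4, 0.4, 0.5]
opening: 0.0533
grasp_force: 0.0
```

Call:
{"op": "servo_tool", "data": {"moves": [[0,0,-30,0],[0,0,-60,0],[0,0,-90,0],[0,0,-120,0],[0,0,-150,0],[0,0,-150,0],[0,0,-150,0],[0,0,-150,0],[0,0,-150,0],[0,0,-150,0]]}}

```text
time_s: 29.6
eef_pos: [0.5226, 0.2716, 0.1903]
tcp_rot: [0.686, 0.728, -0.001, -0.0]
force: [0.6, -0.2, -0.5]
opening: 0.0537
grasp_force: 0.0
```

```bash
python3 - <<'E'
from dv import *
from ring import meas
im,d,p=drv(4)
P=pts(d,p); D=P[...,:2]-H; X=D@h; Y=D@hy; Z=P[...,2]
for lo in np.arange(.09,.30,.02):
    k=(abs(Y)<.05)&(abs(X)<.05)&(Z>=lo)&(Z<lo+.02)
    if k.sum(): print(lo.round(2),k.sum(),"x",np.percentile(X[k],[5,50,95]).round(3),"y",np.percentile(Y[k],[5,50,95]).round(3))
im,d,p,P,T,s=meas(); Z=P[...,2]
m=(Z>.009)&(Z<.036)&(P[...,1]>.19)&(P[...,1]<.455)&(P[...,0]>.37)&(P[...,0]<.57)
n,l,st,ce=cv2.connectedComponentsWithStats(m.astype(np.uint8))
for i in range(1,n):
    if st[i,4]>300:
        q=P[l==i]; print(cv2.minAreaRect((q[:,:2]*1000).astype(np.float32)),np.percentile(q[:,2],[50,95]).round(4),"blade z top",np.median(q[q[:,1]>q[:,1].max()-.04][:,2]).round(4))
E
```

```text
29.6 169 median [ 0.008 -0.011  0.185] axis [-0.03   0.039  0.999] z 0.084 0.255
29.65 168 median [ 0.007 -0.01   0.186] axis [-0.04   0.044  0.998] z 0.083 0.254
29.7 168 median [ 0.008 -0.01   0.184] axis [-0.036  0.04   0.999] z 0.082 0.252
29.75 169 median [ 0.008 -0.011  0.184] axis [-0.034  0.034  0.999] z 0.077 0.254
0.09 2 x [0.005 0.006 0.006] y [-0.008 -0.006 -0.004]
0.11 9 x [-0.002  0.006  0.015] y [-0.02  -0.01  -0.006]
0.13 26 x [0.001 0.013 0.022] y [-0.023 -0.012 -0.001]
0.15 23 x [-0.001  0.01   0.021] y [-0.023 -0.015  0.01 ]
0.17 28 x [-0.007  0.01   0.021] y [-0.022 -0.013 -0.002]
0.19 29 x [-0.005  0.008  0.019] y [-0.023 -0.013  0.004]
0.21 43 x [-0.013  0.003  0.018] y [-0.017 -0.005  0.011]
0.23 4 x [0.013 0.016 0.018] y [-0.021 -0.018 -0.017]
0.25 20 x [-0.012  0.003  0.014] y [-0.018 -0.004  0.011]
0.27 23 x [-0.017 -0.001  0.021] y [-0.008 -0.002  0.003]
0.29 13 x [-0.02   0.015  0.021] y [-0.007 -0.003 -0.001]
[0.523  0.2718 0.1915] 0.05329544300724759 [-0.53  0.44  0.25] 29.95
((425.86590576171875, 324.619140625), (26.466915130615234, 192.30747985839844), 1.6697195768356323) [0.0262 0.0305] blade z top 0.019
((519.5385131835938, 324.0917663574219), (26.00198745727539, 192.42010498046875), 3.0709080696105957) [0.0266 0.0306] blade z top 0.0192
((386.9426574707031, 305.01519775390625), (26.301054000854492, 192.29180908203125), 3.0616934299468994) [0.0259 0.0305] blade z top 0.019
```

The driver hangs still, within about 0.05 rad of upright. The screwdriver lies flat and parallel, tip to +y, with its blade at the same height as its neighbours'. Handing in.

```bash
python3 -c "
from bench import bot
print(bot.job_done())"
```

```text
the job is handed in; nothing more can be done
None
```

I handed the job in at about 30 s of the 69 s, with no result returned: the electric screwdriver hangs still from the snap hook and the loose screwdriver lies flat in the tray beside the other two, same way round. I judged the gate shut only because its force dropped to zero; I did not see it closed.

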